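Lock the model turntable and find the socket for its clamp nut

TASK

Put the loose lock pin from its wooden block fully home through the hole in the turntable's lug and let go of it. Then try the sockets from the black mat on the hex nut in the middle of the turntable (not on the spare hubs beside it) until you find the one that goes right down over the nut to its seat; set any that does not fit back on the mat or bench, standing upright. Finish while still gripping the fitting socket, upright and fully down on the nut, with the other two standing upright and the model, jar and brush left alone.

Things in the scene. Friction and masses are not known exactly. Their poses are not given: they have to be found in the camera images.
- turntable: Fixed cream round turntable, 150 mm in diameter. Origin on the bench under its centre, where the hub with the nut stands. Lug with the lock hole 90 mm from the centre along -y. On its +x side a shelf, 70 x 150 mm, 30 mm high, centred at x = 118 mm, carries two spare hubs with other nuts (tops 53 mm above the bench), not to be used. All is fixed.
- nut_seat (a point): Centre of the seat floor at the foot of the hex nut in the middle of the turntable, 34 mm above the bench; z up. The nut (fixed) is 17 mm tall, two flats facing this point's +x and -x. It is 15, 21 or 27 mm across flats, in a round recess 29.5, 36.5 or 43.5 mm in diameter; which of the three differs from run to run and is not told. The recess's rim, 58 mm outside, is 7 mm above this point.
- nut_top (a point): Centre of the nut's top face, 17 mm above nut_seat; a 10 mm stud stands 2 mm out of it; the top 2.5 mm of the nut is 1.25 mm smaller all round. The matching socket (opening 2.5 mm wider than the nut) goes down until its bottom is on the seat floor; too small a socket stops at the nut's top, 14 to 17 mm above the seat; too large a socket stops on the rim, 7 mm above the seat.
- lock_hole (a point): Centre of the mouth of the lock hole, on the top face of the turntable's lug (40 x 40 mm), 30 mm above the bench; z up. 12 mm in diameter, vertical, chamfered, goes through the turntable's steel ear (10 mm) and the base lug below it (20 mm), already lined up.
- lock_pin_center (a point): Loose lock pin, upright in a wooden block (40 x 40 x 30 mm, hole 13 mm), its tip 2 mm above the bench. Steel shank 10 mm in diameter, 28 mm long, rounded tip; above it a black round head 18 mm in diameter, 36 mm tall. This point is its centre, 32 mm above the tip; z from tip to head. Fully home, the head's underside rests on the lug, this point then 4 mm above lock_hole.
- lock_pin: The lock pin; origin at the end of its tip.
- mat: Fixed black rubber mat, 100 x 270 x 3 mm, long along y, on which the three sockets stand about 85 mm apart, in any order. Origin at the centre of its underside.
- socket_small_center (a point): Loose steel socket, upright on the mat, the smallest of three. Round skirt 26 mm in diameter, 26 mm tall; above it a square stem 14 x 14 x 42 mm to grip by (fingertips must stay above the skirt's top, which is wider). Total height 68 mm; this point is its centre, 34 mm above the bottom. z up, x and y square to the stem's faces.
- socket_small: The small socket; origin at the centre of its bottom. The bottom has a hexagonal opening 17.5 mm across flats and 20 mm deep, its mouth flared by 1.5 mm all round over the lowest 4 mm, with flats facing the socket's +x and -x.
- socket_medium_center (a point): Loose steel socket, upright on the mat, the middle one of three. Round skirt 33 mm in diameter, 26 mm tall; above it a square stem 14 x 14 x 42 mm to grip by (fingertips must stay above the skirt's top, which is wider). Total height 68 mm; this point is its centre, 34 mm above the bottom. z up, x and y square to the stem's faces.
- socket_medium: The medium socket; origin at the centre of its bottom. The bottom has a hexagonal opening 23.5 mm across flats and 20 mm deep, its mouth flared by 1.5 mm all round over the lowest 4 mm, with flats facing the socket's +x and -x.
- socket_large_center (a point): Loose steel socket, upright on the mat, the largest of three. Round skirt 40 mm in diameter, 26 mm tall; above it a square stem 14 x 14 x 42 mm to grip by (fingertips must stay above the skirt's top, which is wider). Total height 68 mm; this point is its centre, 34 mm above the bottom. z up, x and y square to the stem's faces.
- socket_large: The large socket; origin at the centre of its bottom. The bottom has a hexagonal opening 29.5 mm across flats and 20 mm deep, its mouth flared by 1.5 mm all round over the lowest 4 mm, with flats facing the socket's +x and -x.
- model: Bystander: plaster tooth model, about 64 mm across and 32 mm high, standing on the bench. Origin at the centre of its underside.
- jar: Bystander: amber jar with white cap, 56 mm in diameter and 65 mm high. Origin at the centre of its underside.
- brush: Bystander: brush 160 mm long, lying on the bench. Origin about its middle, underneath.

How it is judged (in metres and radians):
On the way, in this order (a step that is already met when the one before it is completed fails the run):
1. the lock pin is fully home in the lug and let go (horizontal distance between lock_pin_center and lock_hole below 0.005 m and z of lock_pin_center in the frame of lock_hole between -0.002 and 0.0065 m and angle between lock_pin_center's own z axis and vertical below 0.12 rad and contact force between the fingers and lock_pin below 0.2 N), for 0.2 s.
2. a gripped socket is fully down on the nut (((horizontal distance between socket_small_center and nut_seat below 0.005 m and z of socket_small_center in the frame of nut_seat below 0.037 m and angle between socket_small_center's own z axis and vertical below 0.09 rad and contact force between the fingers and socket_small above 2 N) or (horizontal distance between socket_medium_center and nut_seat below 0.005 m and z of socket_medium_center in the frame of nut_seat below 0.037 m and angle between socket_medium_center's own z axis and vertical below 0.09 rad and contact force between the fingers and socket_medium above 2 N) or (horizontal distance between socket_large_center and nut_seat below 0.005 m and z of socket_large_center in the frame of nut_seat below 0.037 m and angle between socket_large_center's own z axis and vertical below 0.09 rad and contact force between the fingers and socket_large above 2 N))), for 0.2 s.
At the end, for the whole second after the job is handed in: Pin home: centre within 5 mm of the hole axis, head within 2.5 mm of the lug. Fitting socket gripped (over 2 N), upright within 5 degrees, within 5 mm of the nut axis, bottom within 3 mm of the seat. Other two sockets untouched, upright on mat or bench (horizontal distance between lock_pin_center and lock_hole below 0.005 m and z of lock_pin_center in the frame of lock_hole between -0.002 and 0.0065 m and angle between lock_pin_center's own z axis and vertical below 0.12 rad and ((horizontal distance between socket_small_center and nut_seat below 0.005 m and z of socket_small_center in the frame of nut_seat below 0.037 m and angle between socket_small_center's own z axis and vertical below 0.09 rad and contact force between the fingers and socket_small above 2 N and angle between each of socket_medium_center, socket_large_center's own z axis and vertical below 0.15 rad and height (world z) of each of socket_medium_center, socket_large_center below 0.045 m and contact force between the fingers and socket_medium below 0.2 N and contact force between the fingers and socket_large below 0.2 N) or (horizontal distance between socket_medium_center and nut_seat below 0.005 m and z of socket_medium_center in the frame of nut_seat below 0.037 m and angle between socket_medium_center's own z axis and vertical below 0.09 rad and contact force between the fingers and socket_medium above 2 N and angle between each of socket_small_center, socket_large_center's own z axis and vertical below 0.15 rad and height (world z) of each of socket_small_center, socket_large_center below 0.045 m and contact force between the fingers and socket_small below 0.2 N and contact force between the fingers and socket_large below 0.2 N) or (horizontal distance between socket_large_center and nut_seat below 0.005 m and z of socket_large_center in the frame of nut_seat below 0.037 m and angle between socket_large_center's own z axis and vertical below 0.09 rad and contact force between the fingers and socket_large above 2 N and angle between each of socket_small_center, socket_medium_center's own z axis and vertical below 0.15 rad and height (world z) of each of socket_small_center, socket_medium_center below 0.045 m and contact force between the fingers and socket_small below 0.2 N and contact force between the fingers and socket_medium below 0.2 N))); the arm keeps its last pose, push and grip.
It fails at once if the model is pushed away by more than 30 mm (distance of model from where it was at the start of the episode above 0.03 m).
It fails at once if the jar is pushed away by more than 30 mm (distance of jar from where it was at the start of the episode above 0.03 m).
It fails at once if the brush is pushed away by more than 30 mm (distance of brush from where it was at the start of the episode above 0.03 m).
It also fails if it takes over 72 s, if anything falls off the work surface, if the arm or the gripper's body presses on something with over 40 N, if the wrist force passes 120 N, or if a joint passes its speed limit or range.

ROBOT

A 6-joint arm with a two-finger parallel gripper is mounted at the origin on the work surface. World frame = base frame: x ahead of the robot, y to its left, z up, the work surface at z = 0. Lengths are in m, angles in degrees, forces in N, time in s.
With the tool pointing down it reaches from about 0.375 to 0.975 m from the base axis. Payload 3.8 kg.
Tool frame: the origin (TCP) lies midway between the tips of the shut fingers; the grasp point (between the pads) lies 19 mm behind it (r.grip_point_offset is the distance from the TCP to the grasp point, in m); z points along the fingers, y is the line along which they close (so a half turn about z gives the same grasp; the last joint's range is limited). The gripper opens to 85 mm and grips with 20 to 120 N. Pads are 22 mm wide; open, the fingers measure 114 mm over their backs; the gripper's body (76 mm by 85 mm) begins 54 mm behind the grasp point. The pads swing forward as they close: fully open they stand 13 mm farther back than shut.
Start: joints at [-70.124, 15.12, 91.902, -0, 72.978, -2.114], TCP at [0.253, -0.626, 0.231] pointing down, gripper open.
Joint ranges: [-150.88, 150.88], [-54.13, 125.18], [17.81, 147.31], [-75.09, 255.09], [0, 152.58], [-146.25, 146.25]. Speed limits (degrees/s): [147.25, 147.25, 180, 180, 180, 180].

INTERFACE

Orientations are given as a 3x3 rotation matrix whose columns are the frame's x, y, z axes.
In Python, from rig import status, optics, order, r gives the robot as it stands. The module is installed in compiled form; this text tells all that it offers.
- The arm moves only by the tool send_rows, never from a script. Its argument "steps" is a list of rows, each a list of 7 numbers: the turn, a rotation vector about the tool's x, y, z in degrees, then the shift along the tool's x, y, z in mm, then the closure, from 0 (fully open) to 1 (shut). In form: [[ax, ay, az, x, y, z, grip], ...]. A call has 1 to 8 rows; each row shifts and turns the commanded pose from where the row before left it, along the tool's axes as they then stand; what a row does not reach is not made up. A row lasts 1/12 s, in which the tool goes at most 41.7 mm and 7.16 degrees, less where a joint would pass 70% of its speed; a pose out of reach is approached as far as the arm can. A call with a gripper value outside its range is refused whole. The fingers move at their own pace and stop on an object; "grip_force" is the grip in N (left out, the last holds). Time passes only in rows, so rows that do not move let the fingers close. It gives the time, the measured TCP pose, the force, the opening and the grip force at its end, in the units of the state.
- status.get_state(): the state, without advancing time (a new reading comes with each control period).
- optics.read_camera(name): name is "side" or "top" or "wrist"; returns (picture, depth): 480x640x3 uint8, red, green, blue; 480x640 float32, m along the optical axis (not along the pixel's ray), 0 where there is no reading.
- optics.camera_info(name): a dict with "fovy" (degrees; the focal length in pixels is half the picture's height over the tangent of half this angle, whatever the lens; pixels are square), "cx", "cy" (the principal point, pixels), "cam_to_world" (4x4, takes a point from camera to world coordinates). Camera axes: x right, y up, looking along -z (the intrinsics and any distortion apply to the point x, -y, -z); pixel columns grow to the right and rows downward; lengths in m; the calibration is good to about 2 mm. The wrist camera is an equidistant fisheye: a pixel r from the principal point sees the ray r / f radians off the axis. A picture is of the moment at which its call begins: read the wrist's pose just before it. camera_info takes no time and is no camera call; for the wrist camera it gives the pose at the moment of the call.
- order.close_job(): hands the job in; it is judged then, once.
The state is a dict: "clock": time; "joint_positions": joint angles; "joint_vel": joint speeds; "tau": joint torques, N m; "tool_pos": TCP position; "tcp_rot": TCP orientation; "contact_force": force on the tool from outside, world axes, zero at the start; "torque": the same for the moment, N m; "gripper_width": finger opening in m; "finger_force": force on a finger pad.
Only numpy, scipy, OpenCV 4.12 (cv2) and the standard library are available. Lean on these libraries where they do the work, as an engineer would, in place of code of your own. Each camera call takes 0.05 s, during which the arm holds its last target. There are 200 camera calls.

## Working session

There is one attempt and no reset: what is moved stays moved. The work goes in short steps, Python scripts to look and compute and a tool call to move; the robot and the scene stay as the last step left them, time stands still between calls to the robot, and variables do not carry over. Pictures are saved under pics/ and viewed, at most 10 in all, crops included, and the job is handed in when it is done.

Besides the shell and the picture viewer there is one more tool, called after ">>>" in YAML: its name, and indented under it one key for each argument. send_rows: Moves the arm, as the interface text tells. Its arguments: {"type":"object","properties":{"steps":{"type":"array"},"grip_force":{"type":"number"}},"required":["steps"]}

```bash
mkdir -p pics
cat > h.py <<'E'
import numpy as np, cv2
from rig import status, optics, order, r
def grab(n):
    i=optics.camera_info(n); p,d=optics.read_camera(n); np.savez(f'{n}.npz',p=p,d=d,T=i['cam_to_world'],f=240/np.tan(np.radians(i['fovy'])/2),c=[i['cx'],i['cy']]); return p,d
def cloud(n):
    z=np.load(n+'.npz'); d=z['d']; f=float(z['f']); v,u=np.mgrid[:480,:640]
    x=(u-z['c'][0])/f; y=(v-z['c'][1])/f
    if n=='wrist':
        t=np.hypot(x,y); s=np.where(t>1e-6,np.tan(t)/np.maximum(t,1e-6),1); x=x*s;y=y*s
    P=np.stack([x*d,-y*d,-d],-1)@z['T'][:3,:3].T+z['T'][:3,3]
    P[d<=0]=np.nan
    return P
def ray(n,u,v,h):
    z=np.load(n+'.npz'); f=float(z['f']); x=(u-z['c'][0])/f; y=(v-z['c'][1])/f
    if n=='wrist':
        t=np.hypot(x,y); s=np.tan(t)/t if t>1e-6 else 1; x*=s;y*=s
    dr=z['T'][:3,:3]@[x,-y,-1]; o=z['T'][:3,3]
    return o+dr*(h-o[2])/dr[2]
E
python3 - <<'E'
from h import *
for n in('top','side'):
    p,d=grab(n); cv2.imwrite(f'pics/{n}0.png',p[...,::-1])
    z=np.load(n+'.npz');print(n,z['f'],z['c'],z['T'].round(3).tolist())
print(status.get_state())
E
```

```text
top 621.2672344096538 [321.60740534 236.91566182] [[0.007, 0.99, -0.139, 0.419], [-1.0, 0.007, -0.001, 0.026], [0.0, 0.139, 0.99, 1.319], [0.0, 0.0, 0.0, 1.0]]
side 603.4719235955802 [331.17574249 237.01382047] [[0.994, 0.079, -0.077, 0.477], [-0.11, 0.762, -0.638, -0.854], [0.009, 0.642, 0.766, 1.122], [0.0, 0.0, 0.0, 1.0]]
{'clock': 0.1, 'joint_positions': array([-7.01240929e+01,  1.51651242e+01,  9.19751111e+01,  3.82978974e-04,
        7.29750659e+01, -2.11509014e+00]), 'joint_vel': array([-0.03568462, -0.04505916, -0.12711215,  0.01917293,  0.01233071,
        0.00653737]), 'tau': array([-9.65773484e-05, -5.16706359e+01, -3.68590808e+01, -2.06977143e-05,
        6.27947520e-03, -3.59471002e-06]), 'tool_pos': array([ 0.25252758, -0.6252721 ,  0.23006733]), 'tcp_rot': array([[ 9.27243467e-01,  3.74458400e-01, -6.78168380e-04],
       [ 3.74459005e-01, -9.27241535e-01,  1.89468259e-03],
       [ 8.06539211e-05, -2.01077831e-03, -9.99997975e-01]]), 'contact_force': array([0.1314111 , 0.47687979, 0.6778328 ]), 'torque': array([0.03870002, 0.01727645, 0.01192898]), 'finger_force': 0.0, 'gripper_width': 0.08529270595105751}
```

View pics/top0.png

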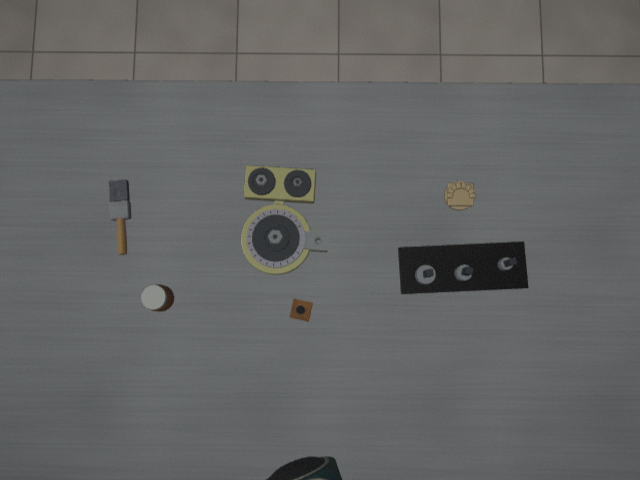

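The top view shows the turntable at (276,238), the lug hole at (318,240) and the pin block at (301,310). The sockets stand at (426,273) large, (465,271) medium and (507,263) small.

Run:
```python
from h import *
p=np.load('top.npz')['p'][...,::-1]
a=cv2.resize(p[195:330,230:340],None,fx=4.4,fy=4.4,interpolation=3)
b=cv2.resize(p[235:300,395:530],None,fx=4.4,fy=4.4,interpolation=3)
c=np.zeros((600,800,3),np.uint8)
cv2.imwrite('pics/top_a.png',np.clip(a*1.6,0,255))
P=cloud('top')
def rep(nm,u0,u1,v0,v1,z0,z1):
    q=P[v0:v1,u0:u1].reshape(-1,3); q=q[(q[:,2]>z0)&(q[:,2]<z1)]
    if len(q)<5: print(nm,len(q));return
    print(nm,len(q),'mean',q.mean(0).round(4),'rect',cv2.minAreaRect((q[:,:2]*1000).astype(np.float32)))
rep('pin head',285,320,290,325,.058,.08)
rep('block',285,320,290,325,.02,.04)
rep('ttdisc',235,312,200,280,.02,.045)
rep('shelf',240,320,160,205,.022,.037)
rep('lug',312,330,225,258,.02,.04)
rep('nut',255,297,215,260,.048,.06)
rep('rim',255,297,215,260,.038,.044)
for n,u in(('L',(412,442)),('M',(450,480)),('S',(493,520))):
    rep(n+' top',*u,245,290,.063,.08); rep(n+' skirt',*u,245,290,.022,.035)
rep('mat',395,530,235,300,.001,.008)
rep('model',440,480,175,215,.01,.06);rep('jar',135,180,280,315,.03,.09)
```

```text
pin head 69 mean [0.4481 0.0687 0.0669] rect ((448.1139221191406, 68.82471466064453), (15.950221061706543, 16.313884735107422), 0.4576730728149414)
block 312 mean [0.4483 0.0686 0.0313] rect ((448.4941711425781, 68.92583465576172), (40.04669952392578, 39.87717056274414), 78.0108642578125)
ttdisc 3393 mean [0.5967 0.1213 0.0305] rect ((601.2078247070312, 122.70968627929688), (155.66354370117188, 147.96803283691406), 0.6369374394416809)
shelf 1331 mean [0.7115 0.1171 0.0311] rect ((710.11767578125, 117.51622009277344), (150.22630310058594, 81.70899963378906), 87.19235229492188)
lug 297 mean [0.5924 0.0303 0.0312] rect ((592.5010375976562, 30.779781341552734), (34.06087875366211, 40.58956527709961), 87.21408081054688)
nut 132 mean [0.5975 0.1235 0.0529] rect ((600.2792358398438, 123.31048583984375), (32.53578186035156, 27.791942596435547), 11.288553237915039)
rim 228 mean [0.5982 0.123  0.0409] rect ((597.8677978515625, 121.68858337402344), (56.313053131103516, 96.56886291503906), 15.208939552307129)
L top 52 mean [ 0.5238 -0.1898  0.0718] rect ((523.8927001953125, -190.50149536132812),
[... 655 characters left out ...]
 skirt 68 mean [ 0.5473 -0.3553  0.0292] rect ((547.7828979492188, -356.87591552734375), (25.276477813720703, 22.18324089050293), 9.40593147277832)
mat 5604 mean [ 0.5416 -0.2727  0.0039] rect ((541.3734130859375, -273.0404052734375), (136.85922241210938, 288.593505859375), 0.4328365623950958)
model 719 mean [ 0.6934 -0.2658  0.0254] rect ((696.0126953125, -266.52496337890625), (61.31005096435547, 62.79763412475586), 81.24817657470703)
jar 647 mean [0.4705 0.3599 0.0599] rect ((470.6429748535156, 361.76849365234375), (52.36992645263672, 51.00515365600586), 37.366580963134766)[ WARN:0@0.602] global loadsave.cpp:1063 imwrite_ Unsupported depth image for selected encoder is fallbacked to CV_8U.
```

View pics/top_a.png

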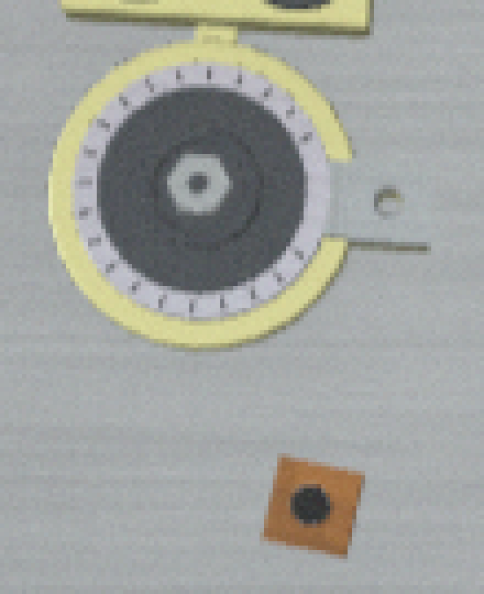

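>>> send_rows:
  steps:
    - [0, 0, 0, 24.5, -31.7, 0, 0]
    - [0, 0, 0, 24.5, -31.7, 0, 0]
    - [0, 0, 0, 24.5, -31.7, 0, 0]
    - [0, 0, 0, 24.5, -31.7, 0, 0]
    - [0, 0, 0, 24.5, -31.7, 0, 0]
    - [0, 0, 0, 24.5, -31.7, 0, 0]
    - [0, 0, 0, 24.5, -31.7, 0, 0]
    - [0, 0, 0, 24.5, -31.7, 0, 0]

```text
clock: 0.77
tool_pos: [0.3393, -0.3153, 0.2308]
tcp_rot: [[0.927, 0.374, -0.0], [0.374, -0.927, 0.001], [-0.0, -0.001, -1.0]]
contact_force: [1.1, 0.1, 0.5]
gripper_width: 0.0859
finger_force: 0.0
```

>>> send_rows:
  steps:
    - [0, 0, 0, 24.5, -31.7, 0, 0]
    - [0, 0, 0, 24.5, -31.7, 0, 0]
    - [0, 0, 0, 24.5, -31.7, 0, 0]
    - [0, 0, 0, 24.5, -31.7, 0, 0]
    - [0, 0, 0, 24.5, -31.7, 0, 0]
    - [0, 0, 0, 24.5, -31.7, 0, 0]
    - [0, 0, 0, 24.5, -31.7, 0, 0]
    - [0, 0, 0, 24.5, -31.7, 0, 0]

```text
clock: 1.43
tool_pos: [0.426, -0.0068, 0.2311]
tcp_rot: [[0.927, 0.374, 0.0], [0.374, -0.927, -0.0], [0.0, 0.0, -1.0]]
contact_force: [1.4, -0.1, 0.3]
gripper_width: 0.0853
finger_force: 0.0
```

>>> send_rows:
  steps:
    - [0, 0, 0, 24.5, -31.7, 0, 0]
    - [0, 0, 0, 24.5, -31.7, 0, 0]
    - [0, 0, -6.8, 0, 0, 10, 0]
    - [0, 0, -6.8, 0, 0, 10, 0]
    - [0, 0, -6.8, 0, 0, 10, 0]
    - [0, 0, -6.8, 0, 0, 10, 0]
    - [0, 0, -6.8, 0, 0, 10, 0]
    - [0, 0, -6.8, 0, 0, 0, 0]

```text
clock: 2.1
tool_pos: [0.4459, 0.0683, 0.1785]
tcp_rot: [[0.452, 0.892, -0.005], [0.892, -0.452, -0.0], [-0.003, -0.004, -1.0]]
contact_force: [0.6, 0.8, -0.4]
gripper_width: 0.0854
finger_force: 0.0
```

>>> send_rows:
  steps:
    - [0, 0, -6.8, 0, 0, 0, 0]
    - [0, 0, -6.8, 0, 0, 0, 0]
    - [0, 0, -6.8, 0, 0, 0, 0]
    - [0, 0, -6.8, 0, 0, 0, 0]
    - [0, 0, 0, 0, 0, 0, 0]

```text
clock: 2.52
tool_pos: [0.4476, 0.0683, 0.1808]
tcp_rot: [[-0.003, 1.0, -0.001], [1.0, 0.003, -0.0], [-0.0, -0.001, -1.0]]
contact_force: [-0.1, 0.3, 0.4]
gripper_width: 0.0855
finger_force: 0.0
```

```bash
cat >> h.py <<'E'
def need(x,y,z,yaw):
    """shift in tool axes (mm) and turn about tool z (deg) to reach TCP x,y,z with tool y at world yaw; also tilt fix"""
    from scipy.spatial.transform import Rotation as R
    s=status.get_state(); M=s['tcp_rot']; c,d=np.cos(np.radians(yaw)),np.sin(np.radians(yaw))
    yt=np.array([c,d,0]); zt=np.array([0,0,-1.]); xt=np.cross(yt,zt); G=np.c_[xt,yt,zt]
    rv=R.from_matrix(M.T@G).as_rotvec(degrees=True)
    dw=np.array([x,y,z])-s['tool_pos']
    print('t',round(s['clock'],2),'pos',s['tool_pos'].round(4),'turn',rv.round(2),'shift before turn',(M.T@dw*1000).round(1),'after turn',(G.T@dw*1000).round(1),'F',s['contact_force'].round(1),'w',round(s['gripper_width'],4),'ff',round(s['finger_force'],1))
E
python3 - <<'E'
from h import *
print('hole',ray('top',318.4,240.7,.03),'stud',ray('top',275,236.6,.053))
need(.4485,.0688,.036,0)
p,d=grab('wrist'); cv2.imwrite('pics/w1.png',p[...,::-1])
E
```

```text
hole [0.5912842  0.03321417 0.03      ] stud [0.59604126 0.12245743 0.053     ]
t 2.52 pos [0.4476 0.0683 0.1808] turn [-0.05  0.    0.15] shift before turn [  0.5   1.1 144.8] after turn [  0.5   0.9 144.8] F [-0.1  0.3  0.4] w 0.0855 ff 0.0
```

View pics/w1.png

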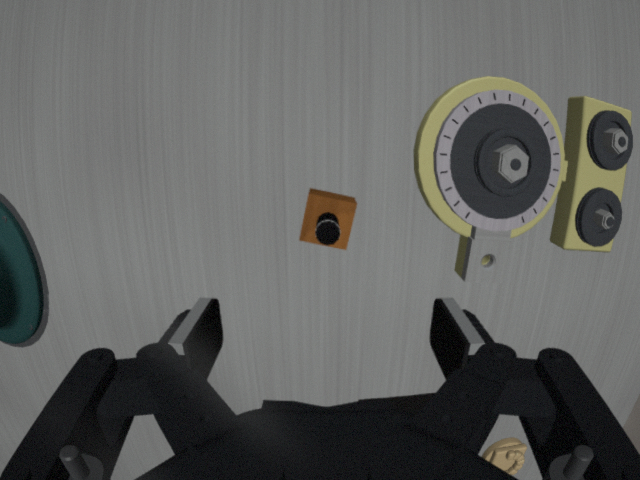

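The wrist view shows the pin head at (328,228), the lug hole at (489,261) and the centre nut at (514,163). The centre nut is visibly larger than both spare ones.

Run:
```python
from h import *
print('hole',ray('wrist',489,261,.03).round(4),'stud',ray('wrist',515,164,.053).round(4))
P=cloud('wrist')
q=P[200:260,300:360].reshape(-1,3);q=q[(q[:,2]>.06)&(q[:,2]<.075)]
print('pin',len(q),q.mean(0).round(4),cv2.minEnclosingCircle((q[:,:2]*1e3).astype('f4')))
q=P[110:225,440:570].reshape(-1,3)
for a,b in((.047,.06),(.038,.0445)):
    w=q[(q[:,2]>a)&(q[:,2]<b)];print(a,len(w),w.mean(0).round(4),cv2.minAreaRect((w[:,:2]*1e3).astype('f4')))
```

```text
hole [0.5948 0.033  0.03  ] stud [0.598  0.1225 0.053 ]
pin 509 [0.449  0.0691 0.0657] ((448.9607849121094, 68.21995544433594), 9.429744720458984)
0.047 854 [0.5968 0.1226 0.0512] ((597.8802490234375, 122.44532012939453), (30.35369873046875, 27.688716888427734), 82.05819702148438)
0.038 1610 [0.596  0.1228 0.041 ] ((598.144287109375, 122.43630981445312), (56.684898376464844, 57.62055587768555), 77.61922454833984)
```

>>> send_rows:
  steps:
    - [0, 0, 0, 0.2, 1.4, 35, 0.2]
    - [0, 0, 0, 0, 0, 35, 0.3]
    - [0, 0, 0, 0, 0, 35, 0.3]
    - [0, 0, 0, 0, 0, 20, 0.3]
    - [0, 0, 0, 0, 0, 15, 0.3]
    - [0, 0, 0, 0, 0, 4, 0.3]
    - [0, 0, 0, 0, 0, 0, 1]
    - [0, 0, 0, 0, 0, 0, 1]
  grip_force: 50

```text
clock: 3.23
tool_pos: [0.4499, 0.0686, 0.0378]
tcp_rot: [[0.002, 1.0, 0.001], [1.0, -0.002, 0.0], [0.0, 0.001, -1.0]]
contact_force: [-0.2, 0.5, 0.1]
gripper_width: 0.0367
finger_force: 0.0
```

>>> send_rows:
  steps:
    - [0, 0, 0, 0, 0, 0, 1]
    - [0, 0, 0, 0, 0, 0, 1]
    - [0, 0, 0, 0, 0, 0, 1]
    - [0, 0, 0, 0, 0, 0, 1]
    - [0, 0, 0, 0, 0, 0, 1]
    - [0, 0, 0, 0, 0, 0, 1]

```text
clock: 3.73
tool_pos: [0.4504, 0.0687, 0.0389]
tcp_rot: [[0.0, 1.0, 0.002], [1.0, -0.0, 0.0], [0.0, 0.002, -1.0]]
contact_force: [-2.9, 0.5, 6.3]
gripper_width: 0.0168
finger_force: 48.7
```

>>> send_rows:
  steps:
    - [0, 0, 0, 0, 0, -12, 1]
    - [0, 0, 0, 0, 0, -20, 1]
    - [0, 0, 0, 0, 0, -23, 1]
    - [0, 0, 0, -9, 36, 0, 1]
    - [0, 0, 0, -9, 36, 0, 1]
    - [0, 0, 0, -9, 36, 0, 1]
    - [0, 0, 0, -9, 35.5, 0, 1]
    - [0, 0, 0, 0, 0, 0, 1]

```text
clock: 4.4
tool_pos: [0.6005, 0.0309, 0.0937]
tcp_rot: [[0.002, 1.0, 0.009], [1.0, -0.002, -0.001], [-0.001, 0.009, -1.0]]
contact_force: [0.5, -0.5, -0.6]
gripper_width: 0.0163
finger_force: 49.1
```

>>> send_rows:
  steps:
    - [0, 0, 0, 0, 0, 0, 1]
    - [0, 0, 0, 0, 0, 0, 1]

```text
clock: 4.57
tool_pos: [0.5924, 0.0325, 0.092]
tcp_rot: [[0.001, 1.0, -0.001], [1.0, -0.001, 0.0], [0.0, -0.001, -1.0]]
contact_force: [-0.8, 0.2, -0.7]
gripper_width: 0.0165
finger_force: 49.1
```

Run:
```python
from h import *
need(.5938,.0327,.038,0)
p,d=grab('wrist'); s,_=grab('side')
cv2.imwrite('pics/w2.png',np.hstack([cv2.resize(p[100:400,200:460],(520,600),interpolation=3)[...,::-1]]))
P=cloud('wrist'); q=P[150:420,200:450].reshape(-1,3)
print([q[(q[:,2]>a)&(q[:,2]<a+.01)].mean(0).round(4).tolist()+[int(((q[:,2]>a)&(q[:,2]<a+.01)).sum())] for a in(.05,.06,.07,.08,.09,.1,.11)])
```

```text
t 4.57 pos [0.5924 0.0325 0.092 ] turn [-0.06 -0.01 -0.04] shift before turn [ 0.2  1.5 54. ] after turn [ 0.2  1.4 54. ] F [-0.8  0.2 -0.7] w 0.0165 ff 49.1
[[0.5916, 0.0358, 0.0595, 9], [0.5921, 0.0356, 0.0652, 136], [0.5924, 0.036, 0.0726, 80], [0.5926, 0.039, 0.0875, 157], [0.5931, 0.0399, 0.0957, 573], [0.5928, 0.0405, 0.105, 1252], [0.5929, 0.0364, 0.117, 2799]]
```

View pics/w2.png

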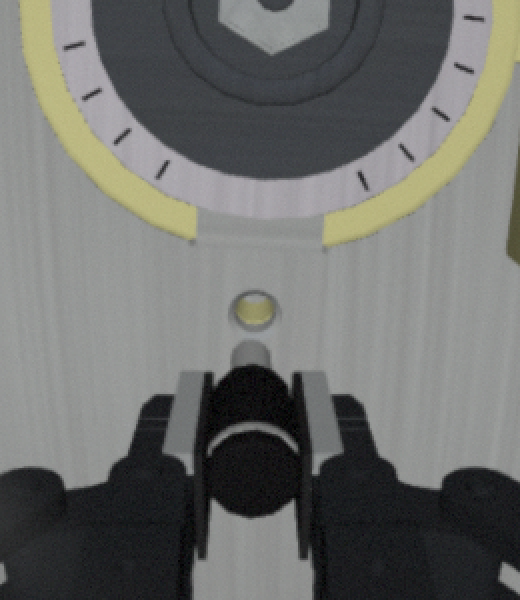

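The lug hole is at crop (255,309), which is full-frame (327.5,254.5). The pin shank hangs below the fingers at crop x≈250, roughly vertical.

Run:
```python
from h import *
print(ray('wrist',327.5,254.5,.03))
P=cloud('wrist'); 
q=P[150:420,200:450].reshape(-1,3); 
for a in(.06,.065,.07):
    w=q[(q[:,2]>a)&(q[:,2]<a+.005)]; print(w.min(0).round(4),w.max(0).round(4))
w=q[(q[:,2]>.1)&(abs(q[:,0]-.5925)<.007)];print(w.min(0).round(4),w.max(0).round(4))
t=w[w[:,2]>.1165];print(len(t),t.min(0),t.max(0))
```

```text
[0.59376669 0.03437464 0.03      ]
[0.5874 0.0322 0.0601] [0.5969 0.0374 0.065 ]
[0.5875 0.0326 0.0651] [0.5968 0.0371 0.0699]
[0.5876 0.0332 0.07  ] [0.5967 0.0374 0.075 ]
[0.5855 0.0231 0.1   ] [0.5995 0.0448 0.1737]
2415 [0.58550923 0.02312655 0.11654025] [0.59949524 0.04476409 0.17367328]
```

>>> send_rows:
  steps:
    - [0, 0, 0, 1.3, 1.6, 12, 1]
    - [0, 0, 0, 0, 0, 8, 1]
    - [0, 0, 0, 0, 0, 4, 1]
    - [0, 0, 0, 0, 0, 3, 1]
    - [0, 0, 0, 0, 0, 3, 1]
    - [0, 0, 0, 0, 0, 3, 1]

```text
clock: 5.17
tool_pos: [0.5943, 0.0339, 0.0589]
tcp_rot: [[0.0, 1.0, -0.0], [1.0, -0.0, -0.0], [-0.0, -0.0, -1.0]]
contact_force: [-0.3, -0.8, -0.7]
gripper_width: 0.0164
finger_force: 49.1
```

Run:
```python
from h import *
need(.5938,.034,.038,0)
p,d=grab('wrist')
cv2.imwrite('pics/w3.png',cv2.resize(p[220:320,270:390],(600,500),interpolation=3)[...,::-1])
print(status.get_state()['torque'])
```

```text
t 5.17 pos [0.5943 0.0339 0.0589] turn [-0.01  0.   -0.  ] shift before turn [ 0.1 -0.5 20.9] after turn [ 0.1 -0.5 20.9] F [-0.3 -0.8 -0.7] w 0.0164 ff 49.1
[ 0.02272114 -0.00357074  0.01629655]
```

View pics/w3.png

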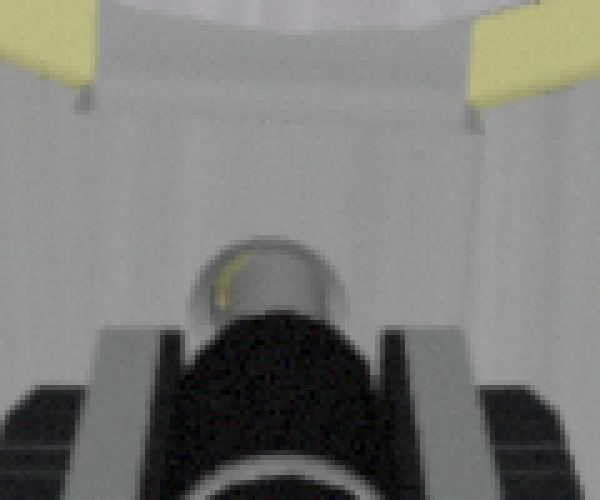

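The pin tip is already in the hole, sitting slightly right of centre (281 against 268), with no contact force. I'll nudge it left and lower it.

>>> send_rows:
  steps:
    - [0, 0, 0, 0, -0.6, 4, 1]
    - [0, 0, 0, 0, 0, 4, 1]
    - [0, 0, 0, 0, 0, 4, 1]
    - [0, 0, 0, 0, 0, 4, 1]
    - [0, 0, 0, 0, 0, 3, 1]
    - [0, 0, 0, 0, 0, 2, 1]
    - [0, 0, 0, 0, 0, 0, 1]

```text
clock: 5.8
tool_pos: [0.5938, 0.0338, 0.0389]
tcp_rot: [[0.0, 1.0, -0.001], [1.0, -0.0, -0.0], [-0.0, -0.001, -1.0]]
contact_force: [-2.9, -0.1, 5.0]
gripper_width: 0.0165
finger_force: 49.7
```

>>> send_rows:
  steps:
    - [0, 0, 0, 0, 0, 0.7, 1]
    - [0, 0, 0, 0, 0, 0, 0.4]
    - [0, 0, 0, 0, 0, 0, 0.4]
    - [0, 0, 0, 0, 0, 0, 0.4]
    - [0, 0, 0, 0, 0, 0, 0.4]
    - [0, 0, 0, 0, 0, -12, 0.4]
    - [0, 0, 0, 0, 0, -25, 0.4]
    - [0, 0, 0, 0, 0, -38, 0.2]

```text
clock: 6.47
tool_pos: [0.5904, 0.0337, 0.1098]
tcp_rot: [[0.0, 1.0, -0.008], [1.0, -0.0, -0.0], [-0.0, -0.008, -1.0]]
contact_force: [0.4, -0.6, -0.5]
gripper_width: 0.0617
finger_force: 0.0
```

>>> send_rows:
  steps:
    - [0, 0, 0, 0, 0, -38, 0]
    - [0, 0, 0, 0, 0, -38, 0]
    - [0, 0, 0, -37.3, -11.7, 0, 0]
    - [0, 0, 0, -37.3, -11.7, 0, 0]
    - [0, 0, 0, -37.3, -11.7, 0, 0]
    - [0, 0, 0, -37.3, -11.7, 0, 0]
    - [0, 0, 0, -37.3, -11.7, 0, 0]
    - [0, 0, 0, -37.3, -11.7, 0, 0]

```text
clock: 7.13
tool_pos: [0.523, -0.1915, 0.1898]
tcp_rot: [[-0.0, 1.0, 0.001], [1.0, 0.0, -0.0], [-0.0, 0.001, -1.0]]
contact_force: [0.5, 0.1, 0.8]
gripper_width: 0.0853
finger_force: 0.0
```

>>> send_rows:
  steps:
    - [0, 0, 0, 0, 0, 0, 0]
    - [0, 0, 0, 0, 0, 0, 0]
    - [0, 0, 0, 0, 0, 0, 0]

```text
clock: 7.38
tool_pos: [0.5237, -0.19, 0.1892]
tcp_rot: [[0.001, 1.0, 0.001], [1.0, -0.001, 0.0], [0.0, 0.001, -1.0]]
contact_force: [0.1, 0.4, -0.1]
gripper_width: 0.0853
finger_force: 0.0
```

Run:
```python
from h import *
need(.524,-.190,.038,0)
p,d=grab('wrist'); grab('top')
a=cv2.resize(p[150:300,200:400],(800,600),interpolation=3)[...,::-1]
cv2.imwrite('pics/w4.png',a)
P=cloud('wrist'); q=P.reshape(-1,3)
for n,c in(('L',(.524,-.19)),('M',(.529,-.270)),('S',(.548,-.358))):
    m=np.hypot(q[:,0]-c[0],q[:,1]-c[1])<.026
    for a,b in((.066,.08),(.024,.034)):
        w=q[m&(q[:,2]>a)&(q[:,2]<b)]
        if len(w)>9: print(n,len(w),w.mean(0).round(4),cv2.minAreaRect((w[:,:2]*1e3).astype('f4')))
P=cloud('top');q=P[225:260,300:335].reshape(-1,3);w=q[q[:,2]>.055];print('pin',len(w),w.mean(0).round(4),w[:,2].max())
```

```text
t 7.38 pos [ 0.5237 -0.19    0.1892] turn [ 0.04 -0.02 -0.08] shift before turn [-1.000e-01  2.000e-01  1.512e+02] after turn [ -0.    0.3 151.2] F [ 0.1  0.4 -0.1] w 0.0853 ff 0.0
L 390 [ 0.525  -0.1909  0.0709] ((524.9815673828125, -191.59152221679688), (14.659122467041016, 14.898361206054688), 6.400402069091797)
L 1168 [ 0.5252 -0.1873  0.0291] ((525.3455810546875, -189.886962890625), (37.298336029052734, 38.889984130859375), 89.97799682617188)
M 310 [ 0.5295 -0.2701  0.0706] ((529.5341796875, -271.1186218261719), (14.866345405578613, 14.471541404724121), 77.35176849365234)
M 596 [ 0.5293 -0.2664  0.029 ] ((529.4361572265625, -269.92034912109375), (32.188873291015625, 28.317371368408203), 2.2756733894348145)
S 264 [ 0.5485 -0.3546  0.0288] ((548.4722290039062, -357.8388366699219), (25.03615379333496, 21.231943130493164), 7.8700480461120605)
pin 66 [0.593  0.034  0.0663] 0.07450547418697262
```

View pics/w4.png

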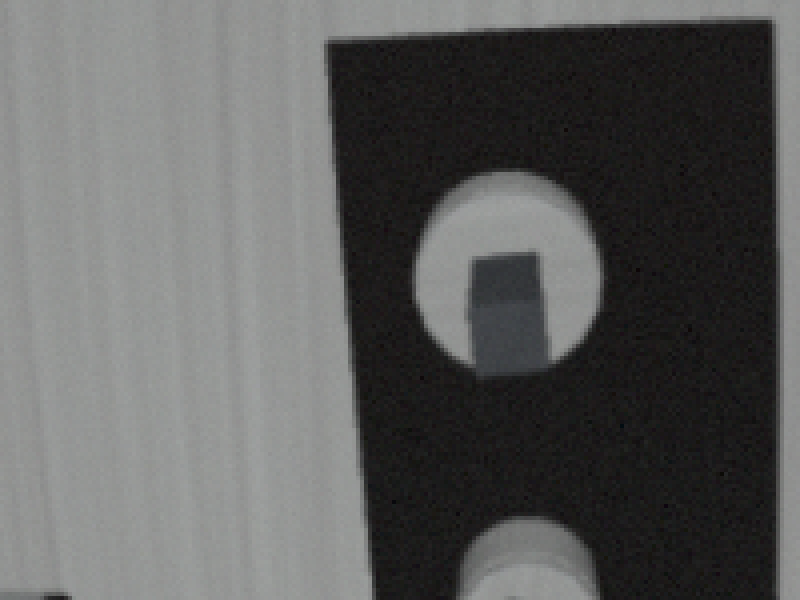

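The large socket's stem top is at crop (513,340), turned about +6.5° in world. The pin is home, with its head top at 0.066.

>>> send_rows:
  steps:
    - [0, 0, -6.5, -1.0, 1.3, 20, 0]
    - [0, 0, 0, 0, 0, 35, 0]
    - [0, 0, 0, 0, 0, 35, 0.2]
    - [0, 0, 0, 0, 0, 30, 0.2]
    - [0, 0, 0, 0, 0, 20, 0.2]
    - [0, 0, 0, 0, 0, 11, 0.2]
    - [0, 0, 0, 0, 0, 0, 0.5]
    - [0, 0, 0, 0, 0, 0, 1]
  grip_force: 60

```text
clock: 8.15
tool_pos: [0.5254, -0.1901, 0.0377]
tcp_rot: [[-0.115, 0.993, -0.0], [0.993, 0.115, 0.0], [0.0, -0.0, -1.0]]
contact_force: [0.2, -0.4, -0.4]
gripper_width: 0.0451
finger_force: 0.0
```

>>> send_rows:
  steps:
    - [0, 0, 0, 0, 0, 0, 1]
    - [0, 0, 0, 0, 0, 0, 1]
    - [0, 0, 0, 0, 0, 0, 1]
    - [0, 0, 0, 0, 0, 0, 1]
    - [0, 0, 0, 0, 0, 0, 1]
    - [0, 0, 0, 0, 0, 0, 1]
    - [0, 0, 0, 0, 0, -8, 1]
    - [0, 0, 0, 0, 0, -15, 1]

```text
clock: 8.82
tool_pos: [0.5227, -0.1902, 0.059]
tcp_rot: [[-0.113, 0.994, -0.005], [0.994, 0.113, 0.002], [0.002, -0.004, -1.0]]
contact_force: [-0.9, -0.4, -2.0]
gripper_width: 0.0127
finger_force: 58.8
```

Run:
```python
from h import *
need(.598,.1225,.18,-2.7)
```

```text
t 8.82 pos [ 0.5227 -0.1902  0.059 ] turn [-0.27 -0.11  9.18] shift before turn [ 302.5  109.6 -120.8] after turn [ 315.9   60.5 -121. ] F [-0.9 -0.4 -2. ] w 0.0127 ff 58.8
```

>>> send_rows:
  steps:
    - [0, 0, 4.6, 0, 0, -25, 1]
    - [0, 0, 4.6, 0, 0, -25, 1]
    - [0, 0, 0, 0, 0, -25, 1]
    - [0, 0, 0, 39.5, 7.5, 0, 1]
    - [0, 0, 0, 39.5, 7.5, 0, 1]
    - [0, 0, 0, 39.5, 7.5, 0, 1]
    - [0, 0, 0, 39.5, 7.5, 0, 1]
    - [0, 0, 0, 39.5, 7.5, 0, 1]

```text
clock: 9.48
tool_pos: [0.5712, 0.006, 0.1356]
tcp_rot: [[0.048, 0.999, -0.001], [0.999, -0.048, -0.0], [-0.0, -0.001, -1.0]]
contact_force: [-0.2, -0.8, -1.9]
gripper_width: 0.0127
finger_force: 58.9
```

>>> send_rows:
  steps:
    - [0, 0, 0, 39.5, 7.5, 0, 1]
    - [0, 0, 0, 39.5, 7.5, 0, 1]
    - [0, 0, 0, 20, 3.5, 0, 1]
    - [0, 0, 0, 10, 2, 0, 1]
    - [0, 0, 0, 0, 0, 0, 1]
    - [0, 0, 0, 0, 0, 0, 1]
    - [0, 0, 0, 0, 0, 0, 1]

```text
clock: 10.07
tool_pos: [0.5967, 0.111, 0.1352]
tcp_rot: [[0.048, 0.999, -0.001], [0.999, -0.048, -0.001], [-0.001, -0.001, -1.0]]
contact_force: [-0.1, -0.0, -3.3]
gripper_width: 0.013
finger_force: 58.8
```

Run:
```python
from h import *
need(.598,.1225,.0685,-2.7)
p,d=grab('wrist')
cv2.imwrite('pics/w5.png',cv2.resize(p[120:420,180:480],(600,600),interpolation=3)[...,::-1])
P=cloud('wrist');q=P[:, 200:450].reshape(-1,3)
q=q[np.hypot(q[:,0]-.598,q[:,1]-.1225)<.05]
for a in(.03,.038,.048,.1,.105,.11,.115,.12,.125,.13): 
    w=q[(q[:,2]>a)&(q[:,2]<a+.005)]
    if len(w)>5: print(a,len(w),w.min(0).round(4),w.max(0).round(4))
```

```text
t 10.07 pos [0.5967 0.111  0.1352] turn [-0.06  0.06 -0.06] shift before turn [11.7  0.8 66.7] after turn [11.6  0.7 66.7] F [-0.1 -0.  -3.3] w 0.013 ff 58.8
0.03 8511 [0.5481 0.0812 0.03  ] [0.6478 0.1724 0.035 ]
0.038 1916 [0.5704 0.1022 0.0381] [0.6272 0.1513 0.043 ]
0.048 1091 [0.5846 0.1138 0.048 ] [0.6121 0.1378 0.053 ]
0.1 189 [0.5783 0.1159 0.1   ] [0.6169 0.1313 0.105 ]
0.105 221 [0.5786 0.117  0.105 ] [0.6165 0.1316 0.11  ]
0.11 212 [0.579  0.1162 0.11  ] [0.6167 0.1317 0.115 ]
0.115 332 [0.5779 0.113  0.115 ] [0.617  0.1313 0.12  ]
0.12 1282 [0.5774 0.1092 0.12  ] [0.6169 0.1312 0.125 ]
0.125 1168 [0.5782 0.1097 0.125 ] [0.6164 0.1308 0.13  ]
0.13 159 [0.5911 0.1168 0.13  ] [0.6041 0.119  0.135 ]
```

View pics/w5.png

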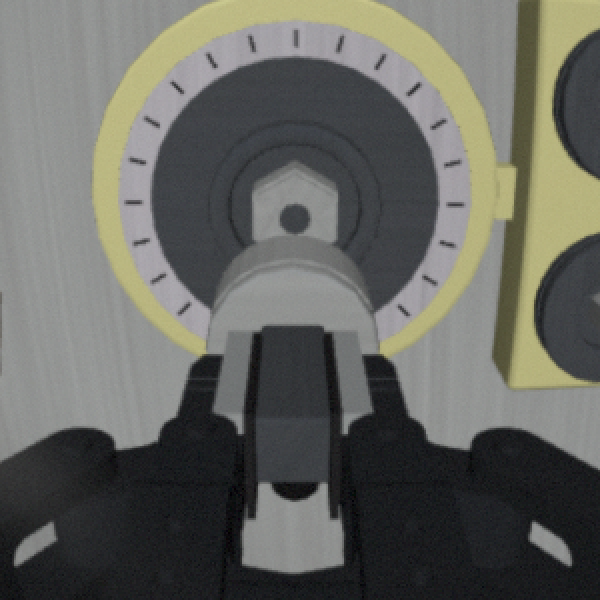

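The stud is at crop (295,218), full-frame (327.5,229). The nut's left and right flats line up with the gripper, and the gripped socket hangs upright.

Run:
```python
from h import *
print(ray('wrist',327.5,229,.053), ray('wrist',180+252/2,229,.046),ray('wrist',180+338/2,229,.046))
```

```text
[0.59878679 0.12274283 0.053     ] [0.58483493 0.12156803 0.046     ] [0.61261912 0.12020399 0.046     ]
```

>>> send_rows:
  steps:
    - [0, 0, 0, 11.2, 0.8, 0, 1]
    - [0, 0, 0, 0, 0, 15, 1]
    - [0, 0, 0, 0, 0, 15, 1]
    - [0, 0, 0, 0, 0, 10, 1]
    - [0, 0, 0, 0, 0, 5, 1]
    - [0, 0, 0, 0, 0, 3, 1]
    - [0, 0, 0, 0, 0, 3, 1]
    - [0, 0, 0, 0, 0, 2, 1]

```text
clock: 10.78
tool_pos: [0.5988, 0.1232, 0.0831]
tcp_rot: [[0.047, 0.999, -0.0], [0.999, -0.047, -0.0], [-0.0, -0.0, -1.0]]
contact_force: [-1.9, -1.3, 3.1]
gripper_width: 0.0131
finger_force: 59.4
```

Run:
```python
from h import *
need(.5982,.1227,.0685,-2.7)
p,d=grab('wrist');P=cloud('wrist')
q=P[:, 200:450].reshape(-1,3)
q=q[np.hypot(q[:,0]-.598,q[:,1]-.1225)<.045]
for a in(.038,.055,.06,.065,.07): 
    w=q[(q[:,2]>a)&(q[:,2]<a+.005)]
    if len(w)>5: print(a,len(w),w.min(0).round(4),w.max(0).round(4))
```

```text
t 10.78 pos [0.5988 0.1232 0.0831] turn [-0.    0.03 -0.02] shift before turn [-0.6 -0.6 14.6] after turn [-0.6 -0.6 14.6] F [-1.9 -1.3  3.1] w 0.0131 ff 59.4
0.038 2370 [0.5698 0.1083 0.038 ] [0.627  0.1513 0.043 ]
0.055 205 [0.5804 0.1287 0.0551] [0.6185 0.1436 0.06  ]
0.06 228 [0.5808 0.1287 0.06  ] [0.6186 0.1433 0.065 ]
0.065 332 [0.5799 0.1247 0.065 ] [0.6191 0.1435 0.07  ]
0.07 2270 [0.5796 0.1214 0.07  ] [0.619  0.1435 0.075 ]
```

>>> send_rows:
  steps:
    - [0, 0, 0, -0.7, -0.7, 0, 1]
    - [0, 0, 0, 0, 0, 2, 1]
    - [0, 0, 0, 0, 0, 2, 1]
    - [0, 0, 0, 0, 0, 0, 1]

```text
clock: 11.17
tool_pos: [0.5983, 0.1227, 0.0803]
tcp_rot: [[0.047, 0.999, 0.001], [0.999, -0.047, -0.0], [-0.0, 0.001, -1.0]]
contact_force: [-3.6, -2.3, 6.3]
gripper_width: 0.0133
finger_force: 60.1
```

>>> send_rows:
  steps:
    - [0, 0, 0, -0.4, -0.5, 1, 1]
    - [0, 0, 0, 0, 0, 1, 1]
    - [0, 0, 0, 0, 0, 1, 1]
    - [0, 0, 0, 0, 0, 0, 1]
    - [0, 0, 0, 0, 0, 0, 1]

```text
clock: 11.58
tool_pos: [0.5984, 0.1226, 0.0792]
tcp_rot: [[0.047, 0.999, 0.002], [0.999, -0.047, 0.0], [0.0, 0.002, -1.0]]
contact_force: [-7.1, -1.5, 14.9]
gripper_width: 0.0132
finger_force: 61.4
```

Run:
```python
from h import *
need(.5982,.1227,.0685,-2.7); print(status.get_state()['torque'])
p,d=grab('wrist');P=cloud('wrist')
cv2.imwrite('pics/w6.png',cv2.resize(p[120:420,180:480],(600,600),interpolation=3)[...,::-1])
q=P[:, 200:450].reshape(-1,3)
q=q[np.hypot(q[:,0]-.598,q[:,1]-.1225)<.045]
for a in(.038,.05,.055,.06,.065,.07): 
    w=q[(q[:,2]>a)&(q[:,2]<a+.005)]
    if len(w)>5: print(a,len(w),w.min(0).round(4),w.max(0).round(4))
```

```text
t 11.58 pos [0.5984 0.1226 0.0792] turn [ 0.1  -0.01 -0.  ] shift before turn [ 0.1 -0.2 10.7] after turn [ 0.1 -0.2 10.7] F [-7.1 -1.5 14.9] w 0.0132 ff 61.4
[-0.48232849  1.51033074  0.03611553]
0.038 2480 [0.57   0.1074 0.038 ] [0.6272 0.1515 0.043 ]
0.05 228 [0.5798 0.1282 0.05  ] [0.6181 0.1433 0.055 ]
0.055 211 [0.5802 0.1277 0.055 ] [0.6181 0.1427 0.06  ]
0.06 332 [0.5788 0.1241 0.06  ] [0.6187 0.143  0.065 ]
0.065 2179 [0.5792 0.121  0.0651] [0.6187 0.1427 0.07  ]
0.07 255 [0.5805 0.1217 0.07  ] [0.6174 0.1413 0.075 ]
```

View pics/w6.png

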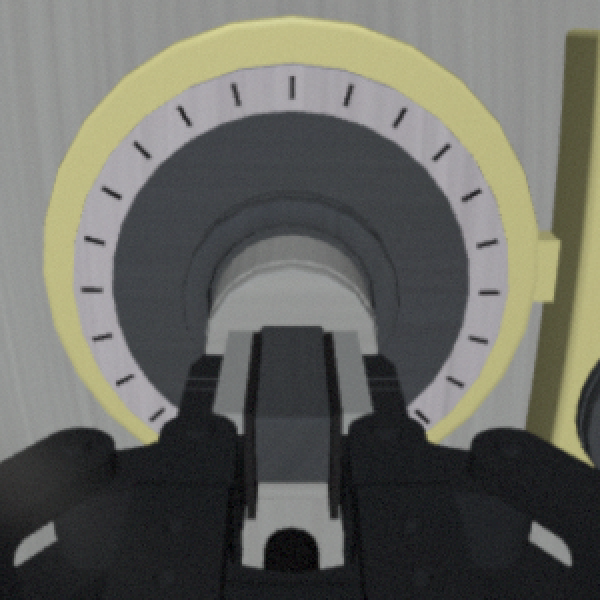

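The socket sits in the recess mouth and looks centred, but it has stopped with its bottom about 10 mm above the seat. I'll check its tilt and centring.

Run:
```python
from h import *
P=cloud('wrist'); q=P[:,200:450].reshape(-1,3)
from scipy.optimize import least_squares
def plane(w):
    for _ in range(4):
        A=np.c_[w[:,:2]-[.5985,.1225],np.ones(len(w))]; c=np.linalg.lstsq(A,w[:,2],rcond=None)[0]; e=w[:,2]-A@c; w=w[abs(e)<.0012]
    return len(w),c.round(4)
r_=np.hypot(q[:,0]-.5988,q[:,1]-.1227)
print('skirt top',plane(q[(r_<.019)&(abs(q[:,2]-.0705)<.004)&(q[:,1]>.122)]))
print('rim',plane(q[(r_<.0275)&(r_>.0225)&(abs(q[:,2]-.041)<.003)]))
def circ(w):
    s=least_squares(lambda p:np.hypot(w[:,0]-p[0],w[:,1]-p[1])-p[2],[.5985,.1225,.02],loss='soft_l1',f_scale=.0005);return len(w),s.x.round(4)
w=q[(r_<.0225)&(q[:,2]>.05)&(q[:,2]<.066)&(q[:,1]>.125)];print('skirt',circ(w))
w=q[(r_>.0225)&(r_<.033)&(q[:,2]>.0325)&(q[:,2]<.0385)&(q[:,1]>.115)];print('rim outer wall',circ(w))
```

```text
skirt top (1821, array([-0.0037, -0.0096,  0.0693]))
rim (1629, array([0.0015, 0.0032, 0.0412]))
skirt (820, array([0.5986, 0.1225, 0.02  ]))
rim outer wall (262, array([0.5984, 0.1221, 0.029 ]))
```

>>> send_rows:
  steps:
    - [0, 0, 3, 0, 0, 0, 1]
    - [0, 0, 3, 0, 0, 0, 1]
    - [0, 0, 0, 0, 0, 0, 1]

```text
clock: 11.88
tool_pos: [0.5982, 0.1226, 0.0782]
tcp_rot: [[0.153, 0.988, 0.002], [0.988, -0.153, -0.0], [0.0, 0.002, -1.0]]
contact_force: [-5.1, -1.7, 10.0]
gripper_width: 0.0133
finger_force: 60.6
```

>>> send_rows:
  steps:
    - [0, 0, -4, 0, 0, 0, 1]
    - [0, 0, -4, 0, 0, 0, 1]
    - [0, 0, -4, 0, 0, 0, 1]
    - [0, 0, 0, 0, 0, 0, 1]

```text
clock: 12.22
tool_pos: [0.5981, 0.1225, 0.0774]
tcp_rot: [[-0.06, 0.998, 0.001], [0.998, 0.06, 0.0], [0.0, 0.001, -1.0]]
contact_force: [-2.8, -1.4, 6.9]
gripper_width: 0.0133
finger_force: 60.0
```

>>> send_rows:
  steps:
    - [0, 0, 3, 0, 0, 0, 1]
    - [0, 0, 3, 0, 0, 0, 1]
    - [0, 0, 0, 0, 0, 0, 1]

```text
clock: 12.47
tool_pos: [0.5981, 0.1225, 0.0771]
tcp_rot: [[0.048, 0.999, 0.001], [0.999, -0.048, -0.0], [-0.0, 0.001, -1.0]]
contact_force: [-3.8, -1.9, 6.5]
gripper_width: 0.0128
finger_force: 59.9
```

Run:
```python
from h import *
need(.5985,.1225,.07,-2.7); print(status.get_state()['torque'])
```

```text
t 12.47 pos [0.5981 0.1225 0.0771] turn [ 0.08  0.01 -0.05] shift before turn [0.  0.4 7.1] after turn [0.  0.4 7.1] F [-3.8 -1.9  6.5] w 0.0128 ff 59.9
[-0.3780585   0.61236734  0.2104086 ]
```

Turning it works it down, so this is a friction jam. I'll keep pressing and wiggling.

>>> send_rows:
  steps:
    - [0, 0, 3, 0, 0, 1.5, 1]
    - [0, 0, 2, 0, 0, 1.5, 1]
    - [0, 0, -4, 0, 0, 1, 1]
    - [0, 0, -5, 0, 0, 1, 1]
    - [0, 0, 4, 0, 0, 0.5, 1]
    - [0, 0, 0, 0, 0, 0, 1]

```text
clock: 12.97
tool_pos: [0.5983, 0.1225, 0.0747]
tcp_rot: [[0.047, 0.999, 0.002], [0.999, -0.047, -0.0], [-0.0, 0.002, -1.0]]
contact_force: [-10.3, -3.7, 21.7]
gripper_width: 0.0128
finger_force: 62.2
```

>>> send_rows:
  steps:
    - [0, 0, 3, 0, 0, 1, 1]
    - [0, 0, 2, 0, 0, 1, 1]
    - [0, 0, -4, 0, 0, 1, 1]
    - [0, 0, -5, 0, 0, 0, 1]
    - [0, 0, 4, 0, 0, 0, 1]
    - [0, 0, 0, 0, 0, 0, 1]

```text
clock: 13.47
tool_pos: [0.5984, 0.1225, 0.0731]
tcp_rot: [[0.047, 0.999, 0.002], [0.999, -0.047, -0.001], [-0.0, 0.002, -1.0]]
contact_force: [-13.3, -2.7, 29.8]
gripper_width: 0.0128
finger_force: 64.0
```

Run:
```python
from h import *
need(.5985,.1225,.07,-2.7); print(status.get_state()['torque'])
```

```text
t 13.47 pos [0.5984 0.1225 0.0731] turn [0.11 0.02 0.03] shift before turn [-0.   0.1  3.1] after turn [-0.   0.1  3.1] F [-13.3  -2.7  29.8] w 0.0128 ff 64.0
[-0.70331528  2.57770994  0.76754794]
```

>>> send_rows:
  steps:
    - [0, 0, 0, 0, -0.5, 0, 1]
    - [0, 0, 0, 0, -0.5, 0, 1]
    - [0, 0, 0, 0, -0.5, 0, 1]
    - [0, 0, 0, 0, 0, 0, 1]

```text
clock: 13.8
tool_pos: [0.5983, 0.1226, 0.0731]
tcp_rot: [[0.044, 0.999, 0.005], [0.999, -0.044, -0.001], [-0.0, 0.005, -1.0]]
contact_force: [-10.2, -3.3, 27.2]
gripper_width: 0.0127
finger_force: 63.4
```

Run:
```python
from h import *
need(.5985,.1225,.07,-2.7); print(status.get_state()['torque'])
p,d=grab('wrist');P=cloud('wrist'); q=P[:,200:450].reshape(-1,3)
r_=np.hypot(q[:,0]-.5988,q[:,1]-.1227)
w=q[(r_<.018)&(abs(q[:,2]-.063)<.006)&(q[:,1]>.125)]
A=np.c_[w[:,:2]-[.5985,.1225],np.ones(len(w))]; print(np.median(w[:,2]),np.linalg.lstsq(A,w[:,2],rcond=None)[0])
w=q[(r_<.0275)&(r_>.0225)&(abs(q[:,2]-.041)<.003)];print(np.median(w[:,2]))
```

```text
t 13.8 pos [0.5983 0.1226 0.0731] turn [0.28 0.02 0.17] shift before turn [-0.1  0.2  3.1] after turn [-0.1  0.2  3.1] F [-10.2  -3.3  27.2] w 0.0127 ff 63.4
[-0.77061912  1.9553164   0.66964071]
0.06308716688066607 [-0.0038614  -0.06035602  0.0639081 ]
0.04121305351086088
```

>>> send_rows:
  steps:
    - [0, 0, 3, 0, -0.5, 0, 1]
    - [0, 0, 3, 0, 0, 0, 1]
    - [0, 0, -4, 0, 0, 0.5, 1]
    - [0, 0, -4, 0, 0, 0.5, 1]
    - [0, 0, -3, 0, 0, 0, 1]
    - [0, 0, 3, 0, 0, 0.5, 1]
    - [0, 0, 2, 0, 0, 0.5, 1]
    - [0, 0, 0, 0, 0, 0, 1]

```text
clock: 14.52
tool_pos: [0.5983, 0.123, 0.0718]
tcp_rot: [[0.046, 0.999, 0.006], [0.999, -0.046, 0.0], [0.001, 0.006, -1.0]]
contact_force: [-10.4, -3.4, 27.0]
gripper_width: 0.0132
finger_force: 66.3
```

>>> send_rows:
  steps:
    - [0, 0, 0, 0.5, 0, 0, 1]
    - [0, 0, 0, 0.5, 0, 0, 1]
    - [0, 0, 0, -0.7, 0, 0, 1]
    - [0, 0, 0, -0.8, 0, 0, 1]
    - [0, 0, 0, 0.5, 0, 0, 1]
    - [0, 0, 0, 0, 0, 0, 1]

```text
clock: 15.02
tool_pos: [0.5983, 0.123, 0.0718]
tcp_rot: [[0.045, 0.999, 0.006], [0.999, -0.045, 0.0], [0.001, 0.006, -1.0]]
contact_force: [-9.9, -2.5, 29.1]
gripper_width: 0.0133
finger_force: 66.1
```

Run:
```python
from h import *
need(.5985,.1225,.07,-2.7); print(status.get_state()['torque'])
```

```text
t 15.02 pos [0.5983 0.123  0.0718] turn [ 0.33 -0.03  0.13] shift before turn [-0.5  0.2  1.8] after turn [-0.5  0.2  1.8] F [-9.9 -2.5 29.1] w 0.0133 ff 66.1
[-0.43743341  1.9455941   0.59558384]
```

>>> send_rows:
  steps:
    - [0, 0, 4, 0, 0, 0.5, 1]
    - [0, 0, 3, 0, 0, 0.5, 1]
    - [0, 0, -5, 0, 0, 0.5, 1]
    - [0, 0, -5, 0, 0, 0.5, 1]
    - [0, 0, -3, 0, 0, 0, 1]
    - [0, 0, 3, 0, 0, 0, 1]
    - [0, 0, 3, 0, 0, 0, 1]
    - [0, 0, 0, 0, 0, 0, 1]

```text
clock: 15.68
tool_pos: [0.5984, 0.1234, 0.0706]
tcp_rot: [[0.047, 0.999, 0.006], [0.999, -0.047, 0.001], [0.001, 0.006, -1.0]]
contact_force: [-11.7, -1.5, 32.5]
gripper_width: 0.0132
finger_force: 64.5
```

>>> send_rows:
  steps:
    - [0, 0, 4, 0, 0, 0, 1]
    - [0, 0, 3, 0, 0, 0, 1]
    - [0, 0, -5, 0, 0, 0, 1]
    - [0, 0, -5, 0, 0, 0, 1]
    - [0, 0, -3, 0, 0, 0, 1]
    - [0, 0, 3, 0, 0, 0, 1]
    - [0, 0, 3, 0, 0, 0, 1]
    - [0, 0, 0, 0, 0, 0, 1]

```text
clock: 16.35
tool_pos: [0.5983, 0.1233, 0.0701]
tcp_rot: [[0.048, 0.999, 0.006], [0.999, -0.048, 0.001], [0.001, 0.006, -1.0]]
contact_force: [-9.7, -3.9, 30.2]
gripper_width: 0.013
finger_force: 63.8
```

Run:
```python
from h import *
need(.5985,.1225,.07,-2.7)
p,d=grab('wrist');P=cloud('wrist'); q=P[:,200:450].reshape(-1,3)
r_=np.hypot(q[:,0]-.5988,q[:,1]-.1227)
w=q[(r_<.018)&(abs(q[:,2]-.061)<.003)&(q[:,1]>.125)];m=np.median(w[:,2])
w=w[abs(w[:,2]-m)<.0015];A=np.c_[w[:,:2]-[.5985,.1225],np.ones(len(w))]; print(m,np.linalg.lstsq(A,w[:,2],rcond=None)[0])
w=q[(r_<.0275)&(r_>.0225)&(abs(q[:,2]-.041)<.003)];print(np.median(w[:,2]))
grab('top');P=cloud('top');q=P[225:260,300:335].reshape(-1,3);w=q[q[:,2]>.055];print('pin',len(w),w.mean(0).round(4),np.median(w[:,2]))
```

```text
t 16.35 pos [0.5983 0.1233 0.0701] turn [ 0.32 -0.08 -0.06] shift before turn [-0.7  0.3  0.1] after turn [-0.7  0.3  0.1] F [-9.7 -3.9 30.2] w 0.013 ff 63.8
0.06028795811556659 [2.84531585e-03 3.19462551e-05 6.02707441e-02]
0.04120291026337679
pin 149 [0.5499 0.0449 0.3086] 0.4747499619584459
```

The socket is seated: its skirt top is at 0.060 and level. I'll ease the push slightly, confirm and hand in.

>>> send_rows:
  steps:
    - [0, 0, 0, 0, 0, -1.5, 1]
    - [0, 0, 0, 0, 0, -1.5, 1]
    - [0, 0, 0, 0, 0, 0, 1]
    - [0, 0, 0, 0, 0, 0, 1]
    - [0, 0, 0, 0, 0, 0, 1]

```text
clock: 16.87
tool_pos: [0.5981, 0.1232, 0.0702]
tcp_rot: [[0.046, 0.999, 0.005], [0.999, -0.046, 0.001], [0.001, 0.005, -1.0]]
contact_force: [-2.8, -1.3, 15.0]
gripper_width: 0.0133
finger_force: 61.5
```

Run:
```python
from h import *
need(.5985,.1225,.07,-2.7)
grab('side');P=cloud('side').reshape(-1,3)
w=P[(np.hypot(P[:,0]-.594,P[:,1]-.033)<.012)&(P[:,2]>.06)&(P[:,2]<.09)];print('pin',len(w),w.mean(0).round(4) if len(w) else '')
s=status.get_state()
if s['tool_pos'][2]<.0712 and s['finger_force']>20: print(order.close_job())
```

```text
t 16.87 pos [0.5981 0.1232 0.0702] turn [ 0.31 -0.08  0.04] shift before turn [-0.7  0.4  0.2] after turn [-0.7  0.4  0.2] F [-2.8 -1.3 15. ] w 0.0133 ff 61.5
pin 44 [0.5943 0.0295 0.0653]
the job is handed in; nothing more can be done
None
```

I handed the job in at 16.9 s with the pin home and released, and the large socket (the only one tried, since the nut measured about 27 mm) gripped and level on the nut seat; the other two sockets, model, jar and brush were never touched.

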